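# Set up the banding wheel for a stripe

### The arm

A 6-joint arm with a two-finger parallel gripper is mounted at the origin on the work surface. World frame = base frame: x ahead of the robot, y to its left, z up, the work surface at z = 0. Lengths are in m, angles in degrees, forces in N, time in s.
With the tool pointing down it reaches from about 0.4 to 0.825 m from the base axis. Payload 7 kg.
Tool frame: the origin (TCP) lies on the centre line of the jaws, within the pads' length; the fingertips stand 19 mm ahead of it and the grasp point (between the pads) is the TCP (r.tips_ahead is the distance from the TCP to the fingertips, in m); z points along the fingers, y is the line along which they close (so a half turn about z gives the same grasp; the last joint's range is limited). The gripper opens to 88 mm and grips with 3 to 60 N. Pads are 19 mm wide; open, the fingers measure 130 mm over their backs; the gripper's body (78 mm by 193 mm) begins 47 mm behind the grasp point.
Start: joints at [-50.873, 20.546, 0.682, 0, -70.136, -16.507], TCP at [0.26, -0.623, 0.246] pointing down, gripper open.
Joint ranges: [-176.03, 176.03], [-82.01, 121.73], [-58.28, 71.71], [-173.87, 95.51], [-174.79, -0.11], [-173.66, 173.66]. Speed limits (degrees/s): [136.94, 136.94, 172.46, 180, 180, 180].

### API

Orientations are given as [roll, pitch, yaw] about the fixed x, y, z axes, in that order (R = Rz(yaw) Ry(pitch) Rx(roll)).
In Python, from plant import r, viewer, close_job gives the robot as it stands. The module is installed in compiled form; this text tells all that it offers.
- The arm moves only by the tool arm_command, never from a script. Its arguments are lists of equal length, an entry for each row: "travel": the shift along the world's x, y, z scaled (see below), a list of three; "delta_rot": the turn, a rotation vector about the world's x, y, z scaled (see below), a list of three. In form: {"travel": [[dx, dy, dz], ...], "delta_rot": [[rx, ry, rz], ...]}. A call has 1 to 20 rows; each row is the pose to reach, as a shift and turn from the pose commanded when the call began; what a row does not reach only later rows make up. The controller multiplies each number of a shift by 0.5 m and each number of a turn by 90 degrees. A row lasts 1/8 s, in which the tool goes at most 62.5 mm and 10.7 degrees, less where a joint would pass 70% of its speed; a pose out of reach is approached as far as the arm can. A call with a number of a shift or a turn outside -1 to 1 is refused whole. A call with a gripper value outside its range is refused whole. "grip" is the opening, from 0 (shut) to 1 (fully open), set as the call begins (left out, the last holds). The fingers move at their own pace and stop on an object; "newtons" is the grip in N (left out, the last holds). Time passes only in rows, so rows that repeat a pose let the fingers close. It gives the time, the measured TCP pose, the force, the opening and the grip force at its end, in the units of the state.
- r.get_state(): the state, without advancing time (a new reading comes with each control period).
- viewer.capture(name): name is "side" or "top"; returns a dict with "img" (420x560x3 uint8, red, green, blue), "camera_matrix" (3x3 intrinsics, pixels), "distortion" ([k1, k2, p1, p2, k3] as OpenCV has them; the pictures are not rectified), "R" (3x3) and "t" (3): a world point X has camera coordinates R X + t. Camera axes: x right, y down, z forward; pixel columns grow to the right and rows downward; lengths in m; the calibration is good to about 2 mm. A picture is of the moment at which its call begins. There is no depth.
- close_job(): hands the job in; it is judged then, once.
The state is a dict: "time_s": time; "joints": joint angles; "qd": joint speeds; "joint_torque": joint torques, N m; "tcp_pos": TCP position; "eef_rot": TCP orientation; "contact_force": force on the tool from outside, world axes, zero at the start; "moment": the same for the moment, N m; "gripper_width": finger opening in m; "gripper_force": force on a finger pad.
Only numpy, scipy, OpenCV 4.12 (cv2) and the standard library are available. Lean on these libraries where they do the work, as an engineer would, in place of code of your own. Each camera call takes 0.05 s, during which the arm holds its last target. There are 200 camera calls.

### The job

Get the small white vase ready for painting: with a fingertip, push the steel index arm on the banding wheel round until it points straight at the taller of the two gauge pins. Then push the dark wooden brush guide round on its post until it points straight at the middle of the vase. Nothing is to be picked up: leave the vase untouched, riding upright in the middle of the wheel, and leave the pots, tools and dishes around it where they are.

Things in the scene. Friction and masses are not known exactly. Their poses are not given: they have to be found in the camera images.
- wheel_centre (a point): Centre of the top face of the banding wheel, a round aluminium turntable (180 mm diameter, 14 mm thick, top 74 mm above the table) on a dark steel foot fixed to the table. It lies on the wheel's vertical turning axis and turns with it: x axis along the index arm, z up.
- index_tip (a point): Outer end of the index arm, a level steel bar 14 mm wide and 14 mm tall (60 to 74 mm above the table, free below) sticking out radially from the wheel's rim. Full width from 90 to 133 mm from the axis, then a 6 mm wide nose ending at this point, 145 mm from the axis, 67 mm above the table. x axis outward along the arm, z up. Push the bar sideways, 105 to 130 mm from the axis.
- wheel (a joint): Angle of the wheel (rad), growing anticlockwise seen from above, free from -1.2 to 2.3. Stiff: about 1.5 N sideways on the arm turns it, and it stays where it is left. At the start the arm points between the two pins; turn it the short way, on the robot's side of the wheel.
- tall_pin: The taller gauge pin: an upright steel pin, 10 mm diameter, top 95 mm above the table, on a dark round foot 38 mm across and 8 mm thick, fixed to the table 160 to 200 mm from the wheel's axis, beyond the arm's reach. It may be the left or the right one of the two. Origin: centre of the underside of the foot.
- short_pin: The shorter gauge pin: same as the tall one but its top is only 45 mm above the table; not the one to point at. Origin: centre of the underside of the foot.
- guide_pivot (a point): Pivot of the brush guide, on the axis of an upright steel post (18 mm diameter, foot 68 mm across, fixed to the table) left of the wheel, 131 mm above the table; the black hub there is 30 mm across, its top 140 mm above the table. x axis along the guide, z up.
- guide_tip (a point): Free end of the brush guide, a level dark wooden bar 12 mm wide and 12 mm tall (125 to 137 mm above the table, free below) out to 120 mm from the pivot, then a 5 mm wide nose ending at this point, 150 mm from the pivot. x axis outward along it, z up. It starts swung out towards the robot; pointing at the vase it ends 30 mm or more short of it. Push the bar sideways, 80 to 115 mm from the pivot.
- guide (a joint): Angle of the brush guide (rad), growing anticlockwise seen from above, free from -1.9 to 1.0; it must grow by about 0.6 to 1.9 rad from the start. Stiff: about 1.5 N sideways turns it, and it stays where it is left.
- vase: Small white ceramic bud vase standing loose on the middle of the wheel, turning with it: 100 mm tall (top 174 mm above the table), 64 mm across at its widest, 200 to 420 g. Origin: centre of its underside. Not to be touched.
- pot_a: Bystander: small glaze jar, 36 mm diameter, 50 mm tall, loose, between the wheel and the guide's post. Origin: centre of the underside.
- pot_b: Bystander: small glaze jar, 36 mm diameter, 50 mm tall, loose, on the robot's side of the wheel, outside the arm's reach, between the two pins. Origin: centre of the underside.
- pot_c: Bystander: glaze jar, 44 mm diameter, 60 mm tall, loose, behind the wheel on the right. Origin: centre of the underside.
- dish: Bystander: little blue bowl, 90 mm across, 30 mm tall, loose. Origin: centre of the underside.
- palette_knife: Bystander: palette knife, 200 mm long, lying loose. Origin: centre of the underside.
- squeeze_bottle: Bystander: white squeeze bottle, 60 mm diameter, 170 mm tall, loose, at the right. Origin: centre of the underside.
- brush_cup: Bystander: terracotta cup, 72 mm across and 95 mm tall, with brushes up to 250 mm, loose, at the left. Origin: centre of the underside.
Not all that is in view belongs to the job. Leave any pink or yellow look-alike of the part that bears guide_pivot alone.

How it is judged:
By the outcome, as a careful person would: the job done as asked, in the order asked, and still so for the second after the job is handed in, with the robot touching nothing.
It also fails if it takes over 58 s, if anything falls off the work surface, if the arm or the gripper's body presses on something with over 40 N, if the wrist force passes 120 N, or if a joint passes its speed limit or range.

## Working session

There is one attempt and no reset: what is moved stays moved. The work goes in short steps, Python scripts to look and compute and a tool call to move; the robot and the scene stay as the last step left them, time stands still between calls to the robot, and variables do not carry over. Pictures are saved under pics/ and viewed, at most 10 in all, crops included, and the job is handed in when it is done.

Besides the shell and the picture viewer there is one more tool, called after "Call:" by a JSON object that holds its "api" and its "payload", one argument or row to a line. arm_command: Moves the arm, as the interface text tells. Shifts and turns lie within -1 to 1; 1 stands for 0.5 m of shift or 90 degrees of turn. Its arguments: {"type":"object","properties":{"travel":{"type":"array"},"delta_rot":{"type":"array"},"grip":{"type":"number"},"newtons":{"type":"number"}},"required":["travel","delta_rot"]}

```bash
mkdir -p pics
cat > h.py <<'E'
import numpy as np, cv2
from plant import r, viewer, close_job
def cap(n,f=None):
    c=viewer.capture(n)
    if f: cv2.imwrite('pics/'+f,c['img'][:,:,::-1])
    return c
def onplane(c,uv,z):
    K=np.array(c['camera_matrix']);R=np.array(c['R']);t=np.array(c['t'])
    p=cv2.undistortPoints(np.array(uv,float).reshape(-1,1,2),K,np.array(c['distortion'],float)).reshape(-1,2)
    d=np.c_[p,np.ones(len(p))]@R; o=-R.T@t
    return o+d*((np.reshape(z,-1)-o[2])/d[:,2])[:,None]
def proj(c,X):
    R=np.array(c['R']);rv=cv2.Rodrigues(R)[0]
    return cv2.projectPoints(np.array(X,float).reshape(-1,1,3),rv,np.array(c['t'],float),np.array(c['camera_matrix']),np.array(c['distortion'],float))[0].reshape(-1,2)
E
python3 - <<'E'
from h import *
import pickle
d={}
for n in('top','side'):
    d[n]=cap(n,n+'0.png'); print(n,-np.array(d[n]['R']).T@d[n]['t'])
pickle.dump(d,open('c0.pkl','wb'))
print(r.get_state())
E
```

```text
top [ 2.19148761e-01 -1.06970403e-03  1.32832618e+00]
side [-0.01792009 -0.87733891  0.82269356]
{'time_s': 0.1, 'joints': array([-5.08746971e+01,  2.05877490e+01,  6.39364032e-01, -1.83523716e-02,
       -7.01349586e+01, -1.65075855e+01]), 'qd': array([ 0.04185646, -0.11519678,  0.04457173,  0.13712108, -0.05137969,
        0.07876005]), 'joint_torque': array([-3.98854652e-03, -5.84161949e+01,  2.93752795e+01,  7.01553270e+00,
        1.02047183e-02, -6.96384245e-05]), 'tcp_pos': array([ 0.25942711, -0.62271875,  0.24471228]), 'eef_rot': array([ 1.79915189e+02, -7.14150399e-03, -1.57388526e+02]), 'contact_force': array([-1.07108625,  0.66046667,  0.26583797]), 'moment': array([ 0.03928522,  0.006343  , -0.04361144]), 'gripper_force': 0.0, 'gripper_width': 0.08764621139960203}
```

View pics/top0.png

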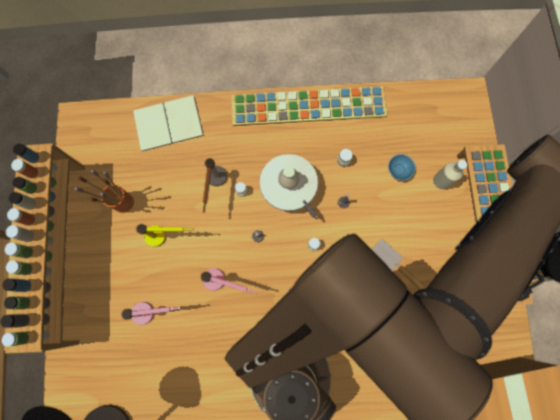

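View pics/side0.png

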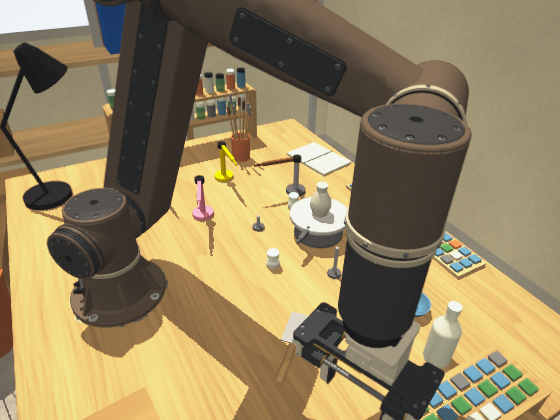

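The top view shows the wheel at about (289,182), the index arm towards (315,218), the pins at (258,236) and (345,202), and the guide hub at (210,163) with its bar running down to (207,210). In the side view the right pin (335,260) is the tall one. I'll zoom in next.

Run:
```python
from h import *
import pickle
d=pickle.load(open('c0.pkl','rb'))
a=d['top']['img'][145:255,190:360,::-1]
cv2.imwrite('pics/topc.png',cv2.resize(a,None,fx=4.7,fy=4.7,interpolation=cv2.INTER_CUBIC))
a=d['side']['img'][140:290,235:365,::-1]
cv2.imwrite('pics/sidec.png',cv2.resize(a,None,fx=4,fy=4,interpolation=cv2.INTER_CUBIC))
```

```text
(no output)
```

View pics/topc.png

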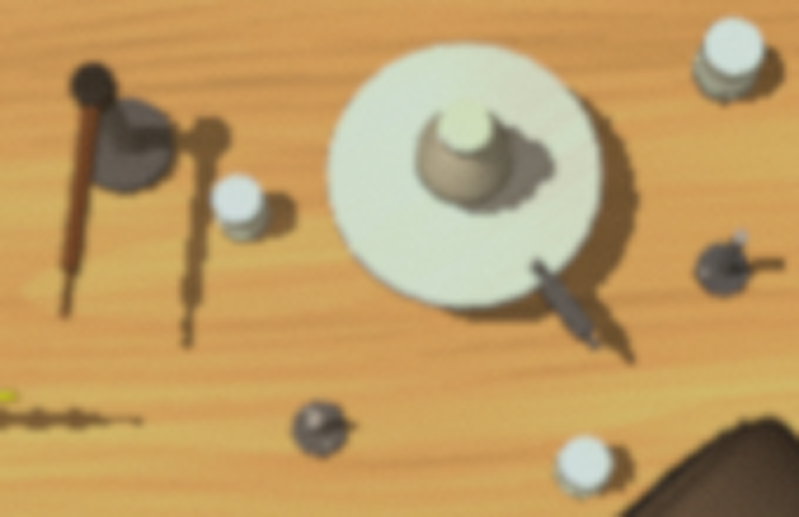

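View pics/sidec.png

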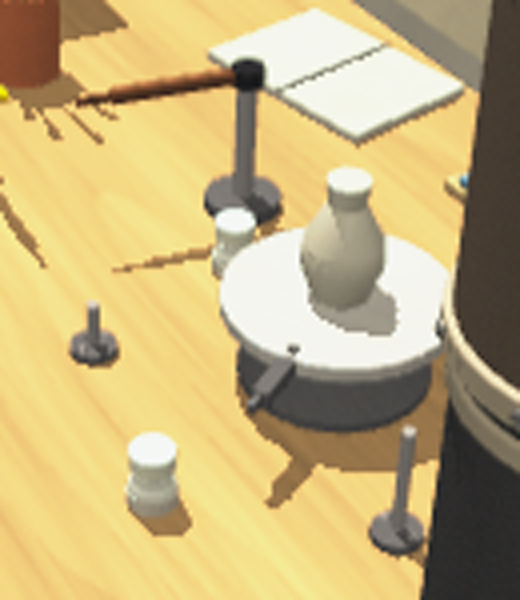

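```bash
cat > m.py <<'E'
from h import *
T=lambda x,y:((x+.5)/4.7-.5+190,(y+.5)/4.7-.5+145)
S=lambda x,y:((x+.5)/4-.5+235,(y+.5)/4-.5+140)
def wheelfit(c):
    im=c['img'].astype(int); m=((im.min(2)>120)&(im[:,:,0]-im[:,:,2]<45)).astype(np.uint8)
    cs=cv2.findContours(m,cv2.RETR_EXTERNAL,cv2.CHAIN_APPROX_NONE)[0]
    g=proj(c,[[.477,0,.074]])[0]
    k=[q for q in cs if cv2.pointPolygonTest(q,(float(g[0]),float(g[1])),False)>=-3 ]
    k=max(k or cs,key=len); P=onplane(c,k.reshape(-1,2),.074)[:,:2]
    return cv2.minEnclosingCircle(P.astype(np.float32)),P
E
python3 - <<'E'
from m import *
import pickle
d=pickle.load(open('c0.pkl','rb'))
t=d['top'];s=d['side']
np.set_printoptions(precision=4,suppress=True)
A=[('wheelL',327,172,.074),('wheelR',602,172,.074),('wheelT',463,42,.074),('wheelB',463,306,.074),('tip',596,346,.067),('armroot',537,264,.074),
('tallfoot',722,269,.008),('talltop',740,237,.095),('shortfoot',319,429,.008),('hub',93,86,.140),('gfoot',130,145,.008),('gtip',64,316,.131),('bar end',70,270,.137),('vasetop',466,126,.174),
('potA',239,199,.05),('potB',585,463,.05),('potC',734,46,.06)]
for n,x,y,z in A: print(n,onplane(t,T(x,y),z)[0])
print('S')
for n,x,y,z in [('tip',250,405,.067),('tallfoot',398,531,.008),('talltop',408,430,.095),('hub',249,66,.14),('gtip',80,102,.131),('vasetop',349,180,.174),('potA',236,216,.05),('potB',152,450,.05)]: print(n,onplane(s,S(x,y),z)[0])
(c,rad),P=wheelfit(t); print(c,rad)
E
```

```text
wheelL [0.5913 0.0563 0.074 ]
wheelR [ 0.5799 -0.1234  0.074 ]
wheelT [ 0.6754 -0.0384  0.074 ]
wheelB [ 0.496  -0.0268  0.074 ]
tip [ 0.4658 -0.1109  0.067 ]
armroot [ 0.5208 -0.0764  0.074 ]
tallfoot [ 0.5252 -0.206   0.008 ]
talltop [ 0.5253 -0.206   0.095 ]
shortfoot [0.4324 0.0735 0.008 ]
hub [0.6374 0.1974 0.14  ]
gfoot [0.6391 0.1947 0.008 ]
gtip [0.4926 0.2203 0.131 ]
bar end [0.52   0.2149 0.137 ]
vasetop [ 0.5852 -0.0338  0.174 ]
potA [0.5835 0.1168 0.05  ]
potB [ 0.3927 -0.0993  0.05  ]
potC [ 0.6663 -0.2204  0.06  ]
S
tip [ 0.4685 -0.107   0.067 ]
tallfoot [ 0.528  -0.2086  0.008 ]
talltop [ 0.5289 -0.2051  0.095 ]
hub [0.6424 0.1965 0.14  ]
gtip [0.4987 0.2201 0.131 ]
vasetop [ 0.5878 -0.034   0.174 ]
potA [0.5911 0.1231 0.05  ]
potB [ 0.3962 -0.1     0.05  ]
(1.0362235307693481, -0.24731868505477905) 0.7166901230812073
```

Call:
{"api": "arm_command", "payload": {
  "travel": [
    [0.03,0.08,0],
    [0.07,0.18,0],
    [0.11,0.3,0],
    [0.15,0.42,0],
    [0.19,0.53,0],
    [0.2,0.56,0],
    [0.2,0.56,0]
  ],
  "delta_rot": [
    [0,0,0],
    [0,0,0.03],
    [0,0,0.06],
    [0,0,0.09],
    [0,0,0.112],
    [0,0,0.112],
    [0,0,0.112]
  ],
  "grip": 0
}}

```text
time_s: 0.98
tcp_pos: [0.36, -0.3423, 0.2458]
eef_rot: [-180.0, 0.0, -147.2]
contact_force: [0.5, -0.6, -0.6]
gripper_width: 0.0231
gripper_force: 0.0
```

Call:
{"api": "arm_command", "payload": {
  "travel": [
    [0.03,0.08,0],
    [0.07,0.19,0],
    [0.12,0.32,0],
    [0.16,0.44,0],
    [0.194,0.546,0],
    [0.204,0.576,0],
    [0.204,0.576,-0.06],
    [0.204,0.576,-0.16],
    [0.204,0.576,-0.26],
    [0.204,0.576,-0.33],
    [0.204,0.576,-0.36],
    [0.204,0.576,-0.36]
  ],
  "delta_rot": [
    [0,0,0],
    [0,0,0],
    [0,0,0],
    [0,0,0],
    [0,0,0],
    [0,0,0],
    [0,0,0],
    [0,0,0],
    [0,0,0],
    [0,0,0],
    [0,0,0],
    [0,0,0]
  ]
}}

```text
time_s: 2.48
tcp_pos: [0.4608, -0.0566, 0.0642]
eef_rot: [179.9, -0.2, -147.4]
contact_force: [-0.3, 0.1, 0.6]
gripper_width: 0.0007
gripper_force: 0.0
```

Run:
```python
from h import *
s=cap('side','side1.png');c=cap('top','top1.png')
a=np.hstack([cv2.resize(c['img'][145:265,190:360],(510,360)),cv2.resize(s['img'][140:320,215:360],(290,360))])
cv2.imwrite('pics/v1.png',a[:,:,::-1]); print(r.get_state()['tcp_pos'],r.get_state()['eef_rot'])
# arc plan
W=np.array([.586,-.033]);p0=None
for th in (-147.3,-143,-138,-133,-128,-123,-118,-113,-111,-109.1):
    a=np.radians(th);u=np.array([np.cos(a),np.sin(a)]);n=np.array([-u[1],u[0]])
    f=W+.116*u-.028*n; print(th,f.round(4),((f-[.462,-.055])/.5).round(3),round((th+147.3)/90,3))
```

```text
[ 0.46202645 -0.05592355  0.0658315 ] [-1.79987537e+02 -1.16749441e-02 -1.47367858e+02]
-147.3 [ 0.4733 -0.0721] [ 0.023 -0.034] 0.0
-143 [ 0.4765 -0.0804] [ 0.029 -0.051] 0.048
-138 [ 0.4811 -0.0898] [ 0.038 -0.07 ] 0.103
-133 [ 0.4864 -0.0987] [ 0.049 -0.087] 0.159
-128 [ 0.4925 -0.1072] [ 0.061 -0.104] 0.214
-123 [ 0.4993 -0.115 ] [ 0.075 -0.12 ] 0.27
-118 [ 0.5068 -0.1223] [ 0.09  -0.135] 0.326
-113 [ 0.5149 -0.1288] [ 0.106 -0.148] 0.381
-111 [ 0.5183 -0.1313] [ 0.113 -0.153] 0.403
-109.1 [ 0.5216 -0.1335] [ 0.119 -0.157] 0.424
```

View pics/v1.png

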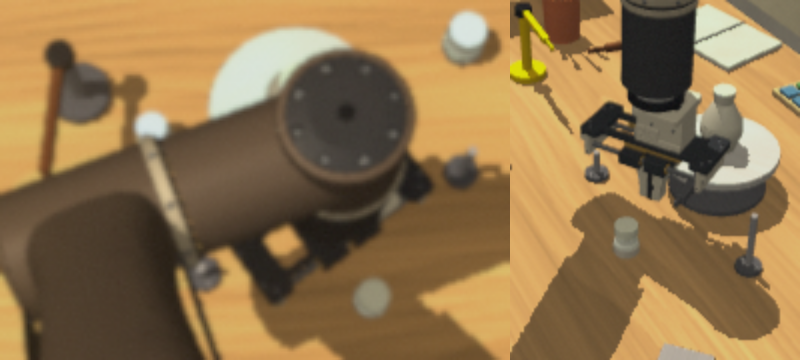

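The closed fingers are beside the index arm, in the lower middle of the top view and at (650,180) in the side part, clear of the vase. Next I'll push along the arc.

Call:
{"api": "arm_command", "payload": {
  "travel": [
    [0.012,-0.017,0],
    [0.023,-0.034,0],
    [0.029,-0.051,0],
    [0.033,-0.06,0],
    [0.038,-0.07,0],
    [0.043,-0.079,0],
    [0.049,-0.087,0],
    [0.055,-0.096,0],
    [0.061,-0.104,0],
    [0.068,-0.112,0],
    [0.075,-0.12,0],
    [0.082,-0.128,0],
    [0.09,-0.135,0],
    [0.098,-0.142,0],
    [0.106,-0.148,0],
    [0.106,-0.148,0]
  ],
  "delta_rot": [
    [0,0,0],
    [0,0,0],
    [0,0,0.048],
    [0,0,0.075],
    [0,0,0.103],
    [0,0,0.131],
    [0,0,0.159],
    [0,0,0.187],
    [0,0,0.214],
    [0,0,0.242],
    [0,0,0.27],
    [0,0,0.298],
    [0,0,0.326],
    [0,0,0.354],
    [0,0,0.381],
    [0,0,0.381]
  ]
}}

```text
time_s: 4.58
tcp_pos: [0.5152, -0.1297, 0.0659]
eef_rot: [-180.0, 0.0, -113.1]
contact_force: [0.6, -0.2, -1.0]
gripper_width: 0.0002
gripper_force: 0.0
```

Run:
```python
from h import *
s=cap('side');c=cap('top')
a=np.hstack([cv2.resize(c['img'][145:265,230:360],(390,360)),cv2.resize(s['img'][160:310,255:405],(400,400))[:360]])
cv2.imwrite('pics/v2.png',a[:,:,::-1]); print(r.get_state()['tcp_pos'],r.get_state()['eef_rot'])
```

```text
[ 0.51471903 -0.12939434  0.06571553] [-1.79981804e+02  1.12132101e-02 -1.13090174e+02]
```

View pics/v2.png

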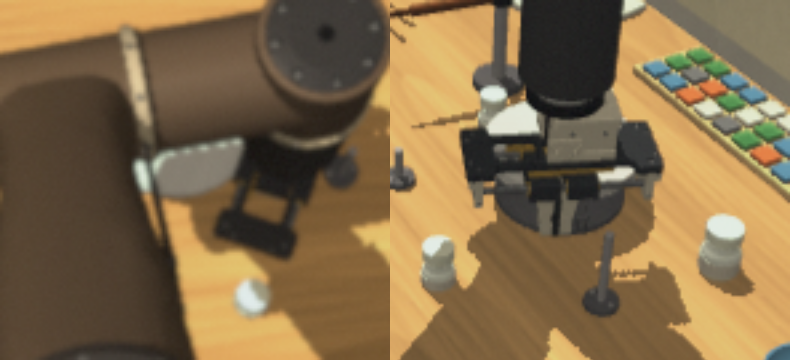

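Call:
{"api": "arm_command", "payload": {
  "travel": [
    [-0.02,0.008,0],
    [-0.037,0.016,0],
    [-0.037,0.016,0.1],
    [-0.037,0.016,0.2],
    [-0.037,0.016,0.3],
    [-0.037,0.016,0.36],
    [-0.07,-0.06,0.36],
    [-0.11,-0.17,0.36],
    [-0.16,-0.29,0.36],
    [-0.21,-0.41,0.36],
    [-0.26,-0.53,0.36],
    [-0.3,-0.65,0.36],
    [-0.33,-0.74,0.36],
    [-0.33,-0.76,0.36],
    [-0.33,-0.76,0.36]
  ],
  "delta_rot": [
    [0,0,0],
    [0,0,0],
    [0,0,0],
    [0,0,0],
    [0,0,0],
    [0,0,0],
    [0,0,0],
    [0,0,0],
    [0,0,0],
    [0,0,0],
    [0,0,0],
    [0,0,0],
    [0,0,0],
    [0,0,0],
    [0,0,0]
  ]
}}

```text
time_s: 6.55
tcp_pos: [0.3492, -0.5088, 0.245]
eef_rot: [179.9, 0.0, -113.1]
contact_force: [-0.2, 1.1, 0.0]
gripper_width: 0.0005
gripper_force: 0.0
```

Run:
```python
from h import *
import pickle
d={n:cap(n) for n in('top','side')}
pickle.dump(d,open('c1.pkl','wb'))
a=d['top']['img'][145:255,190:360,::-1]
cv2.imwrite('pics/topc1.png',cv2.resize(a,None,fx=4.7,fy=4.7,interpolation=cv2.INTER_CUBIC))
```

```text
(no output)
```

View pics/topc1.png

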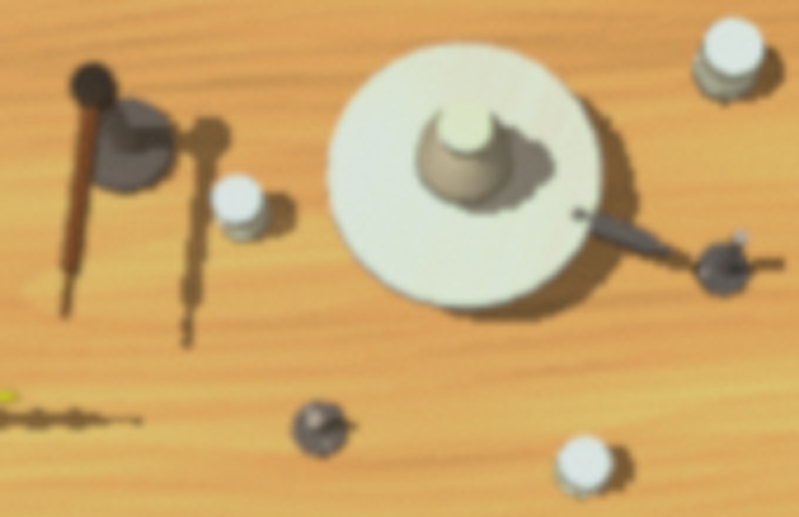

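The arm now runs from (580,214) through (668,250) in the crop, close to the tall pin's foot at (722,269). I'll measure the bearing precisely.

```bash
cat > w.py <<'E'
from m import *
from scipy.optimize import least_squares
def circ(P):
    f=lambda q:np.hypot(P[:,0]-q[0],P[:,1]-q[1])-q[2]
    s=least_squares(f,[.586,-.033,.09],loss='soft_l1',f_scale=.001); return s.x
def wheel(c):
    im=c['img'].astype(int); m=((im.min(2)>150)&(im[:,:,0]-im[:,:,2]<70)).astype(np.uint8)
    roi=np.zeros_like(m); roi[148:216,255:322]=1; m*=roi
    k=max(cv2.findContours(m,0,1)[0],key=cv2.contourArea).reshape(-1,2)
    k=cv2.convexHull(k).reshape(-1,2)
    return circ(onplane(c,k,.074)[:,:2])
def dark(c,x0,y0,x1,y1,mv,ms):
    im=c['img'].astype(int); m=(im.max(2)<mv)&(im.max(2)-im.min(2)<ms)
    v,u=np.nonzero(m[y0:y1,x0:x1]); return np.c_[u+x0,v+y0]
E
python3 - <<'E'
from w import *
import pickle
np.set_printoptions(precision=4,suppress=True)
c0=pickle.load(open('c0.pkl','rb'))['top'];c=pickle.load(open('c1.pkl','rb'))['top']
for q in(c0,c): print(wheel(q))
w=wheel(c)
for q,box in ((c0,(300,196,322,222)),(c,(310,186,336,203))):
  for mv,ms in((130,35),(120,45)):
    uv=dark(q,*box,mv,ms); P=onplane(q,uv,.071)[:,:2]
    rr=np.hypot(*(P-w[:2]).T); k=(rr>.08)&(rr<.15);P=P[k]
    l=cv2.fitLine(P.astype(np.float32),cv2.DIST_HUBER,0,.01,.01).ravel(); l*=np.sign(-l[0])
    th=np.degrees(np.arctan2(*(P-w[:2]).mean(0)[::-1])); print(k.sum(),rr.max(),'linedir',np.degrees(np.arctan2(l[1],l[0])),'radial',th)
for x,y,z in((722,269,.008),(740,237,.095)):
  p=onplane(c,T(x,y),z)[0]; print(p, np.degrees(np.arctan2(p[1]-w[1],p[0]-w[0])))
# tall foot by mask
uv=dark(c,337,194,352,210,120,45); p=onplane(c,uv,.01)[:,:2]; print(len(uv),p.mean(0),(p.max(0)+p.min(0))/2)
E
```

```text
[ 0.5854 -0.0323  0.0886]
[ 0.5853 -0.0321  0.0892]
77 0.1355987656047482 linedir -146.03732 radial -146.2601841466876
87 0.138049578840909 linedir -145.81142 radial -146.48194170315352
70 0.14138335007795352 linedir -116.30056 radial -115.02611758850277
79 0.14423139302883678 linedir -116.326035 radial -115.13881231874758
[ 0.5252 -0.206   0.008 ] -109.04062907746044
[ 0.5253 -0.206   0.095 ] -109.0280394144374
85 [ 0.5254 -0.2072] [ 0.5257 -0.2066]
```

Call:
{"api": "arm_command", "payload": {
  "travel": [
    [0.03,0.07,0],
    [0.07,0.18,0],
    [0.12,0.3,0],
    [0.17,0.42,0],
    [0.22,0.54,0],
    [0.26,0.66,0],
    [0.296,0.745,0],
    [0.306,0.765,0],
    [0.306,0.765,-0.08],
    [0.306,0.765,-0.18],
    [0.306,0.765,-0.28],
    [0.306,0.765,-0.34],
    [0.306,0.765,-0.36],
    [0.32,0.761,-0.36],
    [0.334,0.756,-0.36],
    [0.34,0.754,-0.36],
    [0.346,0.752,-0.36],
    [0.35,0.75,-0.36],
    [0.353,0.749,-0.36],
    [0.353,0.749,-0.36]
  ],
  "delta_rot": [
    [0,0,0],
    [0,0,0],
    [0,0,0],
    [0,0,0.01],
    [0,0,0.02],
    [0,0,0.03],
    [0,0,0.044],
    [0,0,0.044],
    [0,0,0.044],
    [0,0,0.044],
    [0,0,0.044],
    [0,0,0.044],
    [0,0,0.044],
    [0,0,0.044],
    [0,0,0.044],
    [0,0,0.044],
    [0,0,0.044],
    [0,0,0.044],
    [0,0,0.044],
    [0,0,0.044]
  ]
}}

```text
time_s: 9.15
tcp_pos: [0.5263, -0.1346, 0.0656]
eef_rot: [-180.0, 0.0, -109.1]
contact_force: [-0.3, -0.9, 0.8]
gripper_width: 0.0003
gripper_force: 0.1
```

Call:
{"api": "arm_command", "payload": {
  "travel": [
    [-0.02,0.008,0],
    [-0.045,0.016,0],
    [-0.045,0.016,0.1],
    [-0.045,0.016,0.2],
    [-0.045,0.016,0.3],
    [-0.045,0.016,0.36],
    [-0.08,-0.06,0.36],
    [-0.12,-0.17,0.36],
    [-0.17,-0.29,0.36],
    [-0.22,-0.41,0.36],
    [-0.27,-0.53,0.36],
    [-0.31,-0.65,0.36],
    [-0.34,-0.73,0.36],
    [-0.353,-0.749,0.36],
    [-0.353,-0.749,0.36]
  ],
  "delta_rot": [
    [0,0,0],
    [0,0,0],
    [0,0,0],
    [0,0,0],
    [0,0,0],
    [0,0,0],
    [0,0,0],
    [0,0,0],
    [0,0,0],
    [0,0,0],
    [0,0,0],
    [0,0,0],
    [0,0,0],
    [0,0,0],
    [0,0,0]
  ]
}}

```text
time_s: 11.02
tcp_pos: [0.3487, -0.5087, 0.2451]
eef_rot: [180.0, 0.0, -109.1]
contact_force: [0.2, 0.9, 0.1]
gripper_width: 0.0006
gripper_force: 0.0
```

Run:
```python
from w import *
import pickle
np.set_printoptions(precision=4,suppress=True)
d={n:cap(n) for n in('top','side')}
pickle.dump(d,open('c2.pkl','wb'));c=d['top']
w=wheel(c);print(w)
for lim in(.133,.14,.145):
    uv=dark(c,310,180,338,205,125,40); P=onplane(c,uv,.071)[:,:2]
    rr=np.hypot(*(P-w[:2]).T); k=(rr>.075)&(rr<lim);P=P[k]
    l=cv2.fitLine(P.astype(np.float32),cv2.DIST_HUBER,0,.01,.01).ravel(); l*=np.sign(-l[0])
    print(k.sum(),'linedir',np.degrees(np.arctan2(l[1],l[0])),'radial',np.degrees(np.arctan2(*(P-w[:2]).mean(0)[::-1])))
a=np.hstack([cv2.resize(c['img'][145:245,250:360],(440,400),interpolation=2),cv2.resize(d['side']['img'][170:290,285:385],(334,400),interpolation=2)])
cv2.imwrite('pics/v3.png',a[:,:,::-1])
# guide: hub, bar, and look-alikes
c0=c
hsv=cv2.cvtColor(c['img'],cv2.COLOR_RGB2HSV)
for nm,lo,hi in(('yellow',(24,170,120),(34,255,255)),('pink',(150,40,120),(180,200,255))):
    m=cv2.inRange(hsv,lo,hi); n,lab,st,ce=cv2.connectedComponentsWithStats(m)
    for i in range(1,n):
        if st[i,4]>40: print(nm,st[i],onplane(c,[ [st[i,0],ce[i,1]],[st[i,0]+st[i,2],ce[i,1]] ],.13)[:,:2].ravel())
```

```text
[ 0.5854 -0.0322  0.0891]
70 linedir -112.44182 radial -109.48970996933012
74 linedir -112.290565 radial -109.51691094856716
76 linedir -112.10463 radial -109.52718162219732
yellow [144 225  49  22 430] [0.4388 0.3937 0.4301 0.2514]
pink [204 269  41  21 347] [0.2951 0.2229 0.2883 0.1078]
pink [132 303  42  21 421] [0.2188 0.4269 0.2127 0.3087]
```

View pics/v3.png

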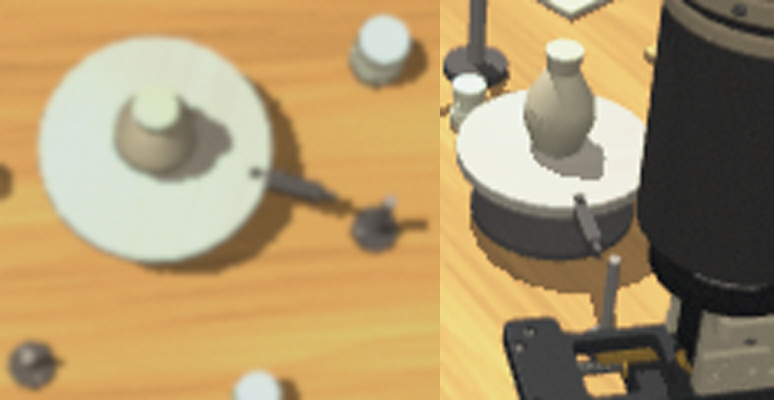

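The arm appears aimed at the tall pin in both views: the bar runs (270,180) to (325,195) in the crop, with the pin foot at (375,228). I'll cross-check numerically using the mid-height plane and the side view.

Run:
```python
from w import *
import pickle
d=pickle.load(open('c2.pkl','rb'));w=wheel(d['top'])[:2]
pin=np.array([.5254,-.2064])
for n in('top','side'):
    c=d[n]; g=c['img'].astype(np.float32).max(2) if n=='top' else c['img'].astype(np.float32)[:,:,0]
    W=w.copy()
    if n=='side':
        W=w+[.0028,-.001]; pin=np.array([.5285,-.2068])
    print(n,'pin bearing',np.degrees(np.arctan2(*(pin-W)[::-1])))
    for R in(.1,.108,.116,.124,.13,.138,.143):
        th=np.radians(np.arange(-122,-96,.5)); X=np.c_[W[0]+R*np.cos(th),W[1]+R*np.sin(th),0*th+.067]
        p=proj(c,X).astype(np.float32); v=cv2.remap(g,p[:,:1],p[:,1:],1).ravel()
        print(R,' '.join('%d'%x for x in v[::2]))
for n,uv,z in(('top',(314,188.2),.074),('side',(326.3,229.9),.074),('side',(333.5,246.3),.067)):
    p=onplane(d[n],uv,z)[0];W=w+([.0028,-.001] if n=='side' else [0,0]);q=p[:2]-W; print(n,p,np.hypot(*q),np.degrees(np.arctan2(q[1],q[0])))
```

```text
top pin bearing -109.0188212537273
0.1 117 117 118 119 118 117 113 106 96 87 84 89 93 96 98 99 101 104 108 112 114 115 116 117 119 119
0.108 119 118 117 117 118 118 117 112 103 91 88 88 92 96 98 99 99 101 104 109 113 114 116 117 118 119
0.116 132 136 140 148 156 152 142 125 108 92 88 88 93 96 97 101 108 118 131 144 152 158 165 180 191 200
0.124 214 217 217 218 218 211 193 164 134 104 87 86 90 95 99 107 131 162 193 209 216 217 217 218 219 219
0.13 219 219 219 219 218 213 193 166 133 106 91 87 92 96 98 115 144 175 199 213 218 219 219 219 219 219
0.138 219 219 219 219 219 217 200 173 141 122 108 97 89 101 130 170 198 212 218 219 219 219 219 219 219 219
0.143 220 220 219 219 219 216 209 178 150 127 115 104 102 116 148 186 208 217 219 219 219 219 219 219 219 219
side pin bearing -108.99132433788719
0.1 71 72 71 71 71 71 70 67 62 62 65 96 116 117 117 116 116 110 91 76 68 67 66 67 67 65
0.108 68 67 66 66 66 66 66 65 63 59 72 92 113 117 117 118 117 111 80 66 65 64 65 65 66 66
0.116 67 68 68 67 66 67 68 68 65 63 68 95 112 119 118 117 115 109 77 66 66 65 65 64 65 65
0.124 67 67 67 67 67 65 65 66 66 59 59 77 95 92 96 92 85 71 67 65 65 65 63 61 59 56
0.13 66 66 67 68 69 67 65 65 65 62 55 55 66 92 103 88 59 61 62 59 55 56 67 80 101 123
0.138 67 68 68 66 65 65 64 63 60 57 51 53 65 84 94 74 68 87 108 117 122 134 135 135 136 138
0.143 59 59 58 56 57 58 58 57 55 53 55 63 54 61 88 109 123 137 143 137 137 138 137 136 136 138
top [ 0.55839298 -0.11031036  0.074     ] 0.0826367022274265 -109.10314577077396
side [ 0.56142514 -0.11055143  0.074     ] 0.08184359167174542 -109.12344787500867
side [ 0.54439465 -0.17245092  0.067     ] 0.1459665072293133 -107.47936327932679
```

Call:
{"api": "arm_command", "payload": {
  "travel": [
    [0.02,0.06,0],
    [0.05,0.17,0],
    [0.08,0.29,0],
    [0.11,0.41,0],
    [0.14,0.53,0],
    [0.17,0.65,0],
    [0.2,0.76,0]
  ],
  "delta_rot": [
    [0,0,-0.05],
    [0,0,-0.15],
    [0,0,-0.25],
    [0,0,-0.35],
    [0,0,-0.45],
    [0,0,-0.55],
    [0,0,-0.65]
  ]
}}

```text
time_s: 12.0
tcp_pos: [0.4461, -0.1406, 0.2462]
eef_rot: [-180.0, 0.1, -166.4]
contact_force: [0.4, 0.3, 0.6]
gripper_width: 0.0005
gripper_force: 0.0
```

Call:
{"api": "arm_command", "payload": {
  "travel": [
    [0.03,0.12,0],
    [0.06,0.24,0],
    [0.09,0.36,0],
    [0.12,0.48,0],
    [0.15,0.6,0],
    [0.18,0.71,0],
    [0.198,0.774,0],
    [0.198,0.774,0],
    [0.198,0.774,-0.08],
    [0.198,0.774,-0.16],
    [0.198,0.774,-0.22],
    [0.198,0.774,-0.232],
    [0.198,0.774,-0.232]
  ],
  "delta_rot": [
    [0,0,-0.07],
    [0,0,-0.14],
    [0,0,-0.2],
    [0,0,-0.241],
    [0,0,-0.241],
    [0,0,-0.241],
    [0,0,-0.241],
    [0,0,-0.241],
    [0,0,-0.241],
    [0,0,-0.241],
    [0,0,-0.241],
    [0,0,-0.241],
    [0,0,-0.241]
  ]
}}

```text
time_s: 13.62
tcp_pos: [0.5451, 0.2434, 0.1305]
eef_rot: [180.0, 0.0, 172.1]
contact_force: [0.7, -0.5, 0.2]
gripper_width: 0.0003
gripper_force: 0.0
```

Run:
```python
from w import *
s=cap('side');c=cap('top')
a=np.hstack([cv2.resize(c['img'][120:270,80:340],(520,300)),cv2.resize(s['img'][90:240,200:340],(280,300))])
cv2.imwrite('pics/v4.png',a[:,:,::-1]); print(r.get_state()['tcp_pos'],r.get_state()['eef_rot'])
P=np.array([.638,.1965])
for th in list(range(171,256,5))+[254,257.1]:
    a=np.radians(th);u=np.array([np.cos(a),np.sin(a)]);n=np.array([-u[1],u[0]])
    f=P+.098*u-.0212*n; print(th,f.round(4),((f-[.549,.2585])/.5).round(3),round((th-170.7)/90,3))
```

```text
[0.54580106 0.24383342 0.13132946] [1.79898582e+02 1.06233753e-01 1.72061740e+02]
171 [0.5445 0.2328] [-0.009 -0.051] 0.003
176 [0.5417 0.2245] [-0.015 -0.068] 0.059
181 [0.5396 0.216 ] [-0.019 -0.085] 0.114
186 [0.5383 0.2073] [-0.021 -0.102] 0.17
191 [0.5378 0.1986] [-0.022 -0.12 ] 0.226
196 [0.538  0.1899] [-0.022 -0.137] 0.281
201 [0.5389 0.1812] [-0.02  -0.155] 0.337
206 [0.5406 0.1726] [-0.017 -0.172] 0.392
211 [0.5431 0.1642] [-0.012 -0.189] 0.448
216 [0.5463 0.156 ] [-0.005 -0.205] 0.503
221 [0.5501 0.1482] [ 0.002 -0.221] 0.559
226 [0.5547 0.1407] [ 0.011 -0.236] 0.614
231 [0.5599 0.1337] [ 0.022 -0.25 ] 0.67
236 [0.5656 0.1271] [ 0.033 -0.263] 0.726
241 [0.5719 0.1211] [ 0.046 -0.275] 0.781
246 [0.5788 0.1156] [ 0.06  -0.286] 0.837
251 [0.586  0.1107] [ 0.074 -0.296] 0.892
254 [0.5906 0.1081] [ 0.083 -0.301] 0.926
257.1 [0.5955 0.1057] [ 0.093 -0.306] 0.96
```

View pics/v4.png

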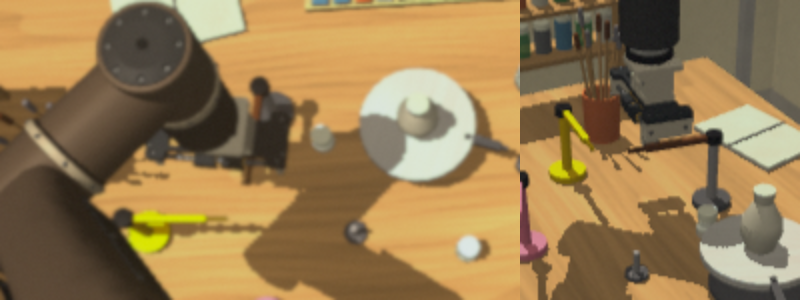

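The gripper is on the far (left) side of the guide bar and clear of the brushes, the yellow guide and the vase. The measured TCP is my base for the arc.

Call:
{"api": "arm_command", "payload": {
  "travel": [
    [-0.003,-0.022,0],
    [-0.009,-0.039,0],
    [-0.013,-0.056,0],
    [-0.015,-0.073,0],
    [-0.016,-0.091,0],
    [-0.016,-0.108,0],
    [-0.014,-0.126,0],
    [-0.011,-0.143,0],
    [-0.006,-0.16,0],
    [0.001,-0.176,0],
    [0.008,-0.192,0],
    [0.017,-0.207,0],
    [0.028,-0.221,0],
    [0.039,-0.234,0],
    [0.052,-0.246,0],
    [0.066,-0.257,0],
    [0.08,-0.267,0],
    [0.089,-0.272,0],
    [0.089,-0.272,0]
  ],
  "delta_rot": [
    [0,0,0],
    [0,0,0.043],
    [0,0,0.098],
    [0,0,0.154],
    [0,0,0.21],
    [0,0,0.265],
    [0,0,0.321],
    [0,0,0.376],
    [0,0,0.432],
    [0,0,0.487],
    [0,0,0.543],
    [0,0,0.598],
    [0,0,0.654],
    [0,0,0.71],
    [0,0,0.765],
    [0,0,0.821],
    [0,0,0.876],
    [0,0,0.91],
    [0,0,0.91]
  ]
}}

```text
time_s: 16.1
tcp_pos: [0.5899, 0.1066, 0.1302]
eef_rot: [-180.0, 0.0, -106.1]
contact_force: [-0.1, -0.5, 0.3]
gripper_width: 0.0002
gripper_force: 0.0
```

Call:
{"api": "arm_command", "payload": {
  "travel": [
    [-0.024,0.007,0],
    [-0.05,0.014,0],
    [-0.05,0.014,0.08],
    [-0.05,0.014,0.18],
    [-0.05,0.014,0.23],
    [-0.1,-0.04,0.23],
    [-0.16,-0.13,0.23],
    [-0.22,-0.23,0.23],
    [-0.27,-0.34,0.23],
    [-0.32,-0.45,0.23],
    [-0.36,-0.56,0.23],
    [-0.38,-0.67,0.23],
    [-0.38,-0.79,0.23],
    [-0.38,-0.9,0.23],
    [-0.38,-0.95,0.23],
    [-0.38,-0.95,0.23]
  ],
  "delta_rot": [
    [0,0,0],
    [0,0,0],
    [0,0,0],
    [0,0,0],
    [0,0,0],
    [0,0,0],
    [0,0,0],
    [0,0,0],
    [0,0,0],
    [0,0,0],
    [0,0,0],
    [0,0,0],
    [0,0,0],
    [0,0,0],
    [0,0,0],
    [0,0,0]
  ]
}}

```text
time_s: 18.1
tcp_pos: [0.399, -0.3683, 0.2439]
eef_rot: [179.9, 0.0, -106.2]
contact_force: [0.0, 0.1, -0.5]
gripper_width: 0.0001
gripper_force: 0.0
```

```bash
cat > g.py <<'E'
from w import *
import pickle
np.set_printoptions(precision=4,suppress=True)
d={n:cap(n) for n in('top','side')}
pickle.dump(d,open('c3.pkl','wb'))
print(r.get_state()['tcp_pos'],r.get_state()['eef_rot'],r.get_state()['time_s'])
P=np.array([.638,.1965]);V=np.array([.5854,-.0325])
for n in('top','side'):
    c=d[n];o=np.array([0,0]) if n=='top' else np.array([.0028,-.001])
    g=c['img'].astype(np.float32)[:,:,0]
    print(n,'target',np.degrees(np.arctan2(*(V-P)[::-1])))
    for R in(.05,.07,.09,.11,.13,.14):
        th=np.radians(np.arange(-118,-91,.5)); X=np.c_[P[0]+o[0]+R*np.cos(th),P[1]+o[1]+R*np.sin(th),0*th+.131]
        p=proj(c,X).astype(np.float32); v=cv2.remap(g,p[:,:1],p[:,1:],1).ravel()
        print(R,' '.join('%d'%x for x in v[::2]))
a=np.hstack([cv2.resize(d['top']['img'][140:240,190:330],(504,360),interpolation=2),cv2.resize(d['side']['img'][140:260,260:350],(270,360),interpolation=2)])
cv2.imwrite('pics/v5.png',a[:,:,::-1])
E
python3 g.py
```

```text
[ 0.3993 -0.3669  0.2444] [ 179.9822    0.0168 -106.0908] 18.2
top target -102.93612935068973
0.05 125 133 132 130 128 125 123 121 118 117 119 120 121 123 124 126 129 135 141 147 156 167 178 189 195 200 205
0.07 128 130 131 129 125 122 116 110 106 109 112 116 119 123 127 131 138 152 167 181 196 208 211 214 213 211 210
0.09 136 130 127 127 132 141 144 139 131 122 118 120 122 124 129 139 156 180 200 212 219 221 221 219 217 213 209
0.11 191 166 141 132 128 139 152 167 159 141 127 119 121 125 132 152 175 196 208 217 219 220 221 221 219 215 211
0.13 220 209 185 154 133 124 127 147 178 194 186 155 145 156 194 212 221 221 221 220 219 221 222 221 220 217 213
0.14 223 219 206 177 145 128 125 140 176 195 187 150 141 165 199 219 222 222 221 220 219 221 222 221 219 217 214
side target -102.93612935068973
0.05 77 73 69 66 65 64 63 65 79 96 111 122 122 122 121 121 122 123 125 135 153 170 189 201 207 212 216
0.07 81 82 97 133 166 144 112 83 85 88 98 112 125 125 123 121 126 132 142 159 176 192 207 220 224 224 225
0.09 86 113 175 214 216 210 185 151 103 72 97 116 121 123 122 122 142 165 191 217 223 223 223 224 225 226 226
0.11 90 161 216 216 216 215 213 186 125 90 73 73 79 91 98 112 177 222 223 224 224 224 224 224 225 226 226
0.13 145 217 220 219 218 218 217 213 207 204 161 112 94 127 173 218 218 219 221 223 223 224 223 223 224 225 226
0.14 157 220 220 220 220 219 218 217 217 213 180 103 99 141 189 220 217 217 218 221 223 224 224 223 222 224 226
```

View pics/v5.png

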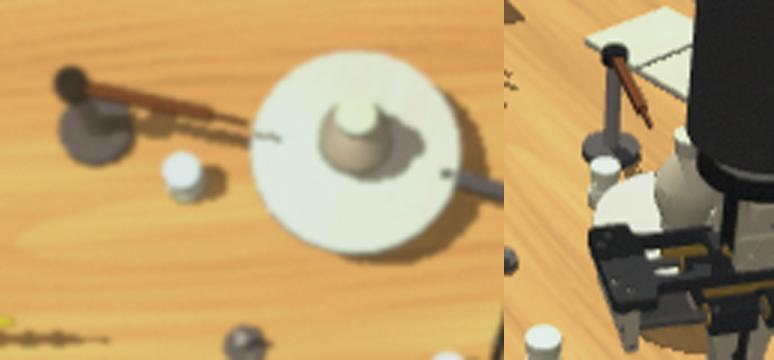

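The guide now points at -106.1° in both views and needs -102.9°, so one more small push of about 3° is due.

Call:
{"api": "arm_command", "payload": {
  "travel": [
    [0,0.06,0],
    [0,0.17,0],
    [0,0.28,0],
    [0.02,0.39,0],
    [0.06,0.5,0],
    [0.11,0.61,0],
    [0.16,0.72,0],
    [0.22,0.82,0],
    [0.28,0.91,0],
    [0.33,0.952,0],
    [0.34,0.957,0],
    [0.34,0.957,-0.1],
    [0.34,0.957,-0.2],
    [0.34,0.957,-0.23],
    [0.36,0.953,-0.23],
    [0.376,0.949,-0.23],
    [0.382,0.948,-0.23],
    [0.386,0.946,-0.23],
    [0.39,0.945,-0.23],
    [0.39,0.945,-0.23]
  ],
  "delta_rot": [
    [0,0,0],
    [0,0,0],
    [0,0,0],
    [0,0,0],
    [0,0,0],
    [0,0,0.01],
    [0,0,0.02],
    [0,0,0.035],
    [0,0,0.035],
    [0,0,0.035],
    [0,0,0.035],
    [0,0,0.035],
    [0,0,0.035],
    [0,0,0.035],
    [0,0,0.035],
    [0,0,0.035],
    [0,0,0.035],
    [0,0,0.035],
    [0,0,0.035],
    [0,0,0.035]
  ]
}}

```text
time_s: 20.7
tcp_pos: [0.5948, 0.1047, 0.1297]
eef_rot: [-180.0, 0.0, -102.9]
contact_force: [-0.9, -0.7, 0.2]
gripper_width: 0.0001
gripper_force: 0.1
```

Call:
{"api": "arm_command", "payload": {
  "travel": [
    [-0.024,0.007,0],
    [-0.05,0.012,0],
    [-0.05,0.012,0.08],
    [-0.05,0.012,0.18],
    [-0.05,0.012,0.23],
    [-0.1,-0.04,0.23],
    [-0.16,-0.13,0.23],
    [-0.22,-0.23,0.23],
    [-0.27,-0.34,0.23],
    [-0.32,-0.45,0.23],
    [-0.36,-0.56,0.23],
    [-0.38,-0.67,0.23],
    [-0.38,-0.78,0.23],
    [-0.38,-0.89,0.23],
    [-0.38,-0.97,0.23],
    [-0.38,-1,0.23],
    [-0.38,-1,0.23]
  ],
  "delta_rot": [
    [0,0,0],
    [0,0,0],
    [0,0,0],
    [0,0,0],
    [0,0,0],
    [0,0,0],
    [0,0,0],
    [0,0,0],
    [0,0,0],
    [0,0,0],
    [0,0,0],
    [0,0,0],
    [0,0,0],
    [0,0,0],
    [0,0,0],
    [0,0,0],
    [0,0,0]
  ]
}}

```text
time_s: 22.82
tcp_pos: [0.4042, -0.3951, 0.2441]
eef_rot: [180.0, 0.0, -103.0]
contact_force: [-1.1, 0.4, -0.8]
gripper_width: 0.0007
gripper_force: 0.0
```

Call:
{"api": "arm_command", "payload": {
  "travel": [
    [-0.04,-0.1,0],
    [-0.09,-0.2,0],
    [-0.13,-0.28,0],
    [-0.13,-0.28,0]
  ],
  "delta_rot": [
    [0,0,0],
    [0,0,0],
    [0,0,0],
    [0,0,0]
  ]
}}

```text
time_s: 23.32
tcp_pos: [0.3387, -0.5357, 0.2442]
eef_rot: [180.0, 0.0, -103.0]
contact_force: [-0.4, 0.3, -0.0]
gripper_width: 0.0002
gripper_force: 0.0
```

```bash
python3 g.py
python3 - <<'E'
from w import *
import pickle
a=pickle.load(open('c2.pkl','rb'))['top'];b=pickle.load(open('c3.pkl','rb'))['top']
D=np.abs(a['img'].astype(int)-b['img']).max(2)>40
D[:, 360:]=0; D[250:]=0
n,l,st,ce=cv2.connectedComponentsWithStats(D.astype(np.uint8))
print([list(s) for s in st[1:] if s[4]>5]); print(wheel(b))
E
```

```text
[ 0.3399 -0.5341  0.2446] [-179.9999    0.0248 -102.9146] 23.425
top target -102.93612935068973
0.05 125 135 141 146 151 153 148 140 132 125 121 117 113 113 114 116 117 118 119 119 123 130 137 144 155 166 177
0.07 121 124 126 129 132 134 134 132 128 118 108 104 105 107 111 114 117 120 124 133 145 157 170 184 190 194 197
0.09 129 124 122 122 129 142 156 167 171 165 153 134 121 115 113 116 119 124 134 153 170 188 200 205 206 203 201
0.11 205 188 163 141 125 128 140 166 187 201 189 169 139 123 114 115 120 127 147 170 191 205 212 212 210 206 202
0.13 213 209 201 188 163 138 124 133 164 194 212 211 199 175 137 132 148 180 198 207 211 212 214 214 212 208 204
0.14 216 215 210 201 173 144 122 115 131 162 194 213 205 177 143 125 148 179 200 209 210 213 214 214 212 209 205
side target -102.93612935068973
0.05 90 89 88 87 96 108 118 124 111 97 85 82 98 113 131 140 140 139 138 138 140 141 144 154 173 190 210
0.07 92 94 113 159 202 215 222 222 184 146 118 102 87 100 119 135 138 139 139 140 142 157 185 213 228 234 238
0.09 98 126 191 232 233 234 234 233 229 210 145 94 88 91 114 138 138 138 141 147 170 199 221 232 239 239 240
0.11 103 176 233 233 232 232 232 233 233 219 193 144 104 85 84 86 107 125 142 177 229 238 239 239 239 239 240
0.13 161 232 235 234 234 234 233 232 231 230 228 227 231 161 116 113 157 197 229 237 238 238 238 238 238 239 239
0.14 173 236 236 236 235 235 234 233 233 232 232 231 229 165 108 97 128 198 234 236 238 238 238 238 237 238 240
[[np.int32(215), np.int32(162), np.int32(45), np.int32(11), np.int32(204)], [np.int32(203), np.int32(169), np.int32(8), np.int32(43), np.int32(163)], [np.int32(239), np.int32(174), np.int32(21), np.int32(7), np.int32(80)], [np.int32(260), np.int32(175), np.int32(9), np.int32(2), np.int32(15)], [np.int32(228), np.int32(178), np.int32(8), np.int32(41), np.int32(162)], [np.int32(289), np.int32(248), np.int32(8), np.int32(2), np.int32(12)]]
[ 0.58547255 -0.03221197  0.08897614]
```

```bash
python3 -c "
from plant import close_job
print(close_job())"
```

```text
the job is handed in; nothing more can be done
None
```

I handed the job in at about 23 s: by the images, the index arm points at the tall (right) pin and the brush guide at the middle of the vase, each to within about 0.5°. The last overhead comparison showed no movement of the vase or pots, but I did not check the bystanders at the far left and right that way.

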